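Turn the carousel's dial cover to the blue compartment

TASK

On the bench stands a white round small-parts carousel with a grey dial cover that has one opening. Take the dial cover by its black bar grip and turn it until the opening lies squarely over the compartment with the blue marker, then let go and leave it there.

Things in the scene. Friction and masses are not known exactly. Their poses are not given: they have to be found in the camera images.
- dial (a joint): grey dial cover, a disc 156 mm across, its top 47 mm above the bench, turning about the upright axis of the fixed white housing (198 mm across, 40 mm high). Rad, growing counter-clockwise from above, -1.5 to 1.5; starts near 0, over a closed sector; the four compartments lie at about -1.26, -0.63, 0.63, 1.26. Friction of about 0.06 N m holds it where it is left; no spring or detents
- dial_grip (a point): grip point on the dial's axis, 93 mm above the bench: middle of a black upright bar 60 mm long, 14 mm thick, top 111 mm above the bench, free of its round stem (36 mm across) from 67 mm above the bench upward. x: along the bar towards the opening (white line on that end of the bar's top); y: across the bar, the way to grip; z up. Turns with the dial cover
- dial_opening (a point): centre of the opening, 54 mm from the axis, at the cover's top (47 mm above the bench); a sector about 38 mm long radially, 28 mm wide, between black lips 2 mm proud. x: outward from the axis through its middle; y: sideways; z up. Turns with the cover. Beware of a control box overhead at x 0.6, y -0.5, z 0.5: coming from the right, draw the arm in to within 0.45 m of its base before swinging left
- marker_blue: blue round button, 17 mm across, 7 mm high, fixed on the white ledge outside the dial cover, 88 mm from the axis, on the middle line of the compartment it marks. Origin: centre of its underside, 40 mm above the bench; its axes mean nothing. The other compartments have like red, yellow and green buttons; their order varies

How it is judged:
At the end, for the whole second after the job is handed in: The middle line of the dial cover's opening points at the blue marker to within 15 mm sideways at the marker (10 degrees), and the dial cover is at rest (y of marker_blue in the frame of dial_opening between -0.0153 and 0.0153 m and x of marker_blue in the frame of dial_opening above 0 m and velocity of joint dial between -0.03 and 0.03 rad/s); the robot touches nothing.
It also fails if it takes over 32 s, if anything falls off the work surface, if the arm or the gripper's body presses on something with over 40 N, if the wrist force passes 120 N, or if a joint passes its speed limit or range.

ROBOT

A 7-joint arm with a two-finger parallel gripper is mounted at the origin on the work surface; the furniture and walls round the work are solid. World frame = base frame: x ahead of the robot, y to its left, z up, the work surface at z = 0. Lengths are in m, angles in rad, forces in N, time in s.
With the tool pointing down it reaches from about 0.4 to 0.925 m from the base axis. Payload 5.6 kg.
Tool frame: the origin (TCP) lies on the mounting face of the last link; the fingertips stand 173 mm ahead of it and the grasp point (between the pads) lies 155 mm ahead of it (env.hold_point_z is the distance from the TCP to the grasp point, in m); z points along the fingers, y is the line along which they close (so a half turn about z gives the same grasp; the last joint's range is limited). The gripper opens to 85 mm and grips with 20 to 120 N. Pads are 22 mm wide; open, the fingers measure 114 mm over their backs; the gripper's body (76 mm by 85 mm) begins 54 mm behind the grasp point. The pads swing forward as they close: fully open they stand 13 mm farther back than shut.
Start: joints at [-1.233, 0.468, -0.012, 1.603, 0.006, 1.071, -0.056], TCP at [0.242, 0.603, 0.405] pointing down, gripper open.
Joint ranges: [-2.53, 2.53], [-0.31, 2.02], [-1.57, 1.55], [0.28, 2.44], [-1.29, 4.43], [0.15, 1.84], [-2.92, 2.92]. Speed limits (rad/s): [2.57, 2.57, 3.14, 3.14, 3.14, 3.14, 3.14].

INTERFACE

Orientations are given as a unit quaternion [w, x, y, z].
In Python, from cell import env, vision, ticket gives the robot as it stands. The module is installed in compiled form; this text tells all that it offers.
- The arm moves only by the tool play_rows, never from a script. Its argument "rows" is a list of rows, each a list of 7 numbers: the finger opening in m, from 0 to 0.0854, then the shift along the tool's x, y, z in m, then the turn, a rotation vector about the tool's x, y, z in rad. A call has 1 to 8 rows; each row is the pose to reach, as a shift and turn from the pose commanded when the call began, along the tool's axes at that moment; what a row does not reach only later rows make up. A row lasts 1/12 s, in which the tool goes at most 41.7 mm and 7.16 degrees, less where a joint would pass 70% of its speed; a pose out of reach is approached as far as the arm can. A call with a gripper value outside its range is refused whole. The fingers move at their own pace and stop on an object; the grip force is fixed at half the most. Time passes only in rows, so rows that repeat a pose let the fingers close. It gives the time, the measured TCP pose, the force, the opening and the grip force at its end, in the units of the state.
- env.read_state(): the state, without advancing time (a new reading comes with each control period).
- vision.snapshot(name): name is "scene" or "top"; returns a dict with "pixels" (384x512x3 uint8, red, green, blue), "fx", "fy", "cx", "cy" (pixels), "k1" (the pictures are not rectified: a ray, as slopes to the right and down, at radius r is drawn at 1 + k1 r^2 times it, then the intrinsics apply), "R" (3x3) and "t" (3): a world point X has camera coordinates R X + t. Camera axes: x right, y down, z forward; pixel columns grow to the right and rows downward; lengths in m; the calibration is good to about 2 mm. A picture is of the moment at which its call begins. There is no depth.
- ticket.sign_off(): hands the job in; it is judged then, once.
Trained networks look in the newest picture that a camera, given by its name, has taken for a name from the list of things; names that differ only in an ending like _2 or _b are one class to them, and where a whole thing is asked for, a point or a joint stands for the part that bears it (a point fixed in the world has none). Each returns a list of dicts, best first, with "conf" (0 to 1); they miss things now and then, are a little off and sometimes report something else, mostly with a low value. They report only what shows in the picture. A call takes as long as a camera call.
- vision.boxes_of(camera, query): "xy" ([column, row] in pixels, amid what is visible of it).
The state is a dict: "clock": time; "joints": joint angles; "qd": joint speeds; "effort": joint torques, N m; "position": TCP position; "orientation": TCP orientation; "contact_force": force on the tool from outside, world axes, zero at the start; "torque": the same for the moment, N m; "finger_gap": opening from 0.0 (shut) to 1.0 (fully open); "gripper_force": force on a finger pad.
Only numpy, scipy, OpenCV 4.12 (cv2) and the standard library are available. Lean on these libraries where they do the work, as an engineer would, in place of code of your own. Each camera call takes 0.05 s, during which the arm holds its last target. There are 200 camera calls.

## Working session

There is one attempt and no reset: what is moved stays moved. The work goes in short steps, Python scripts to look and compute and a tool call to move; the robot and the scene stay as the last step left them, time stands still between calls to the robot, and variables do not carry over. Pictures are saved under pics/ and viewed, at most 10 in all, crops included, and the job is handed in when it is done.

Besides the shell and the picture viewer there is one more tool, called after "Request:" in YAML: its name, and indented under it one key for each argument. play_rows: Moves the arm, as the interface text tells. Its arguments: {"type":"object","properties":{"rows":{"type":"array","items":{"type":"array","items":{"type":"number"}}}},"required":["rows"]}

```bash
mkdir -p pics; cat > h.py <<'E'
import numpy as np, cv2
from cell import env, vision, ticket
from scipy.spatial.transform import Rotation as Ro
def ray(s,px,z):
    x=np.array([(px[0]-s['cx'])/s['fx'],(px[1]-s['cy'])/s['fy']]);u=x.copy()
    for _ in range(20): u=x/(1+s['k1']*(u@u))
    R=np.array(s['R']);t=np.array(s['t']);o=-R.T@t;d=R.T@np.array([u[0],u[1],1])
    return o+d*(z-o[2])/d[2]
Z=dict(dial_grip=.1,dial_opening=.047,marker_blue=.045,dial=.047)
def look(cam,name):
    s=vision.snapshot(cam)
    cv2.imwrite(f'pics/{name}.png',s['pixels'][:,:,::-1])
    for q in Z:
        for b in vision.boxes_of(cam,q)[:2]:
            print(cam,q,round(b['conf'],2),np.round(b['xy'],1),np.round(ray(s,b['xy'],Z[q]),4))
    return s
E
python3 - <<'E'
from h import *
for c in('top','scene'):look(c,c+'0')
st=env.read_state();print(st['clock'],st['position'],st['orientation']);print(Ro.from_quat(np.roll(st['orientation'],-1)).as_matrix().round(3))
E
```

```text
top dial_grip 0.77 [268. 187.] [ 0.5012 -0.0958  0.1   ]
top dial_opening 0.96 [266.3 188. ] [ 0.5101 -0.0949  0.047 ]
top marker_blue 0.61 [228.1 200.8] [ 0.4833 -0.0075  0.045 ]
top dial 0.91 [268.5 186.4] [ 0.5137 -0.1     0.047 ]
scene dial_grip 0.8 [250.8 216.5] [ 0.4764 -0.0183  0.1   ]
scene dial_opening 0.81 [253.4 219.7] [ 0.5071 -0.0784  0.047 ]
scene marker_blue 0.58 [242.1 244.5] [ 0.4889 -0.0082  0.045 ]
scene dial 0.85 [256.8 216.5] [ 0.5067 -0.0901  0.047 ]
0.5 [0.2416195  0.603408   0.40466785] [ 2.24376761e-05  1.89280731e-01  9.81923013e-01 -1.03873245e-05]
[[-0.928  0.372  0.   ]
 [ 0.372  0.928 -0.   ]
 [-0.    -0.    -1.   ]]
```

View pics/top0.png

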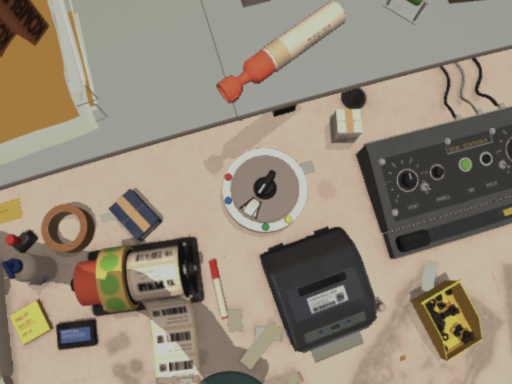

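View pics/scene0.png

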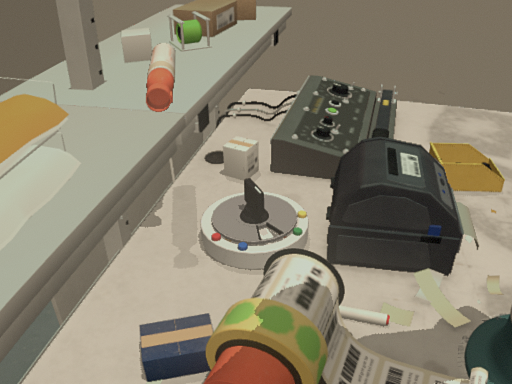

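The top picture shows the dial at about (265,189) with the opening near (251,209). The buttons are red (228,177), blue (228,201), green (265,227) and yellow (289,219), so the cover must turn clockwise by about 0.63 rad. Next I'll fit the centre and angles from the buttons.

```bash
cat >> h.py <<'E'
def fit(cam,guess,ops=None):
    from scipy.optimize import least_squares
    s=vision.snapshot(cam);p=s['pixels'].astype(float);P={}
    for n,g in guess.items():
        x0,y0=int(g[0])-6,int(g[1])-6;c=p[y0:y0+13,x0:x0+13]
        w=np.clip(c.max(2)-c.min(2)-70,0,None);yy,xx=np.mgrid[y0:y0+13,x0:x0+13]
        P[n]=ray(s,((w*xx).sum()/w.sum(),(w*yy).sum()/w.sum()),.046)[:2]
    Q=np.array(list(P.values()))
    r=least_squares(lambda c:np.hypot(*(Q-c).T)-.088,Q.mean(0))
    print(cam,'centre',r.x.round(4),'res',r.fun.round(4),{n:np.arctan2(*(v-r.x)[::-1]).round(3) for n,v in P.items()})
    return s,r.x
E
python3 - <<'E'
from h import *
s,c=fit('top',dict(red=(228,177),blue=(228,201),green=(265,227),yellow=(289,219)))
o=ray(s,(251,209),.047)[:2]-c;print('open',np.arctan2(o[1],o[0]),np.hypot(*o))
fit('scene',dict(red=(216,237),blue=(242,245),green=(298,231),yellow=(302,214)))
for px in[(0,185),(100,158),(228,120)]:print(ray(s,px,0),ray(s,px,.2))
cv2.imwrite('pics/z.png',cv2.resize(s['pixels'][130:250,200:330,::-1],None,fx=5,fy=5,interpolation=cv2.INTER_CUBIC))
E
```

```text
h.py:23: RuntimeWarning: invalid value encountered in scalar divide
  P[n]=ray(s,((w*xx).sum()/w.sum(),(w*yy).sum()/w.sum()),.046)[:2]
Traceback (most recent call last):
  File "h.py", line 25, in fit
    r=least_squares(lambda c:np.hypot(*(Q-c).T)-.088,Q.mean(0))
ValueError: Initial guess is outside of provided bounds
```

```bash
sed -i 's/c.max(2)-c.min(2)-70,0,None)/(c.max(2)-c.min(2))-.5*(c.max(2)-c.min(2)).max(),0,None)/' h.py
python3 - <<'E'
from h import *
s,c=fit('top',dict(red=(228,177),blue=(228,201),green=(265,227),yellow=(289,219)))
o=ray(s,(251,209),.047)[:2]-c;print('open',np.arctan2(o[1],o[0]),np.hypot(*o))
fit('scene',dict(red=(216,237),blue=(242,245),green=(298,231),yellow=(302,214)))
for px in[(0,185),(100,158),(228,120)]:print(ray(s,px,0),ray(s,px,.2))
cv2.imwrite('pics/z.png',cv2.resize(s['pixels'][130:250,200:330,::-1],None,fx=5,fy=5,interpolation=cv2.INTER_CUBIC))
E
```

```text
top centre [ 0.5105 -0.0911] res [ 0.0001 -0.0002  0.0002 -0.0002] {'red': np.float64(1.235), 'blue': np.float64(1.861), 'green': np.float64(3.123), 'yellow': np.float64(-2.537)}
open 2.545282341820062 0.05760916131191863
scene centre [ 0.5132 -0.0906] res [ 0.0003 -0.0005  0.0005 -0.0003] {'red': np.float64(1.253), 'blue': np.float64(1.869), 'green': np.float64(3.114), 'yellow': np.float64(-2.574)}
[0.54663315 0.56619711 0.        ] [0.49941734 0.43412519 0.2       ]
[0.60686056 0.30892235 0.        ] [0.54670315 0.23213334 0.2       ]
[ 0.69483771 -0.00867101  0.        ] [ 0.61577587 -0.01721593  0.2       ]
```

View pics/z.png

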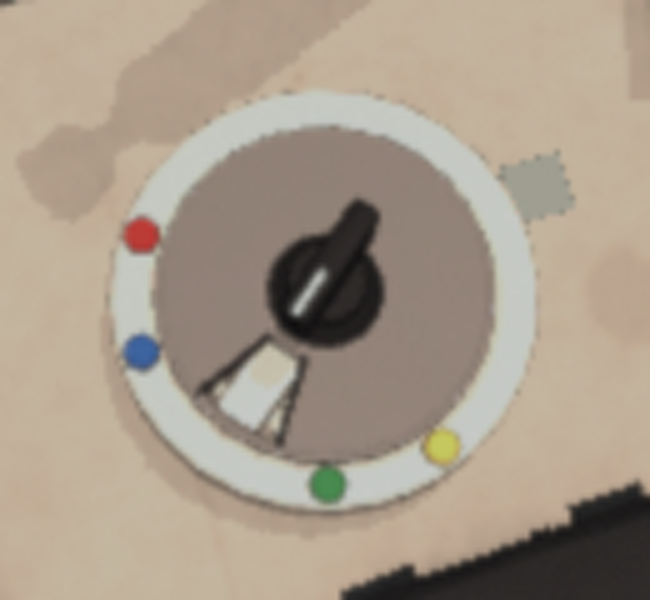

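The zoomed picture shows the opening (crop 258,390) between blue and green, in line with the bar's white line. The centre is about (0.512, -0.091), the opening is at about 2.53 rad, and blue is at 1.865 rad. I'll move above the dial first.

Request:
play_rows:
  rows:
    - [0.06,-0.027,-0.029,0,0,0,0.03]
    - [0.06,-0.054,-0.058,0,0,0,0.06]
    - [0.06,-0.081,-0.087,0,0,0,0.09]
    - [0.06,-0.109,-0.116,0,0,0,0.12]
    - [0.06,-0.136,-0.145,0,0,0,0.15]
    - [0.06,-0.164,-0.175,0,0,0,0.18]
    - [0.06,-0.191,-0.204,0,0,0,0.21]
    - [0.06,-0.218,-0.233,0,0,0,0.23]

```text
clock: 1.32
position: [0.3577, 0.3041, 0.405]
orientation: [0.0, 0.301, 0.954, 0.0]
contact_force: [1.1, 0.4, -0.3]
finger_gap: 0.703
gripper_force: 0.0
```

```bash
cat >> h.py <<'E'
def goto(x,y,z,yaw): # yaw: world angle of tool y
    st=env.read_state();M=Ro.from_quat(np.roll(st['orientation'],-1)).as_matrix()
    ty=np.array([np.cos(yaw),np.sin(yaw),0]);tz=np.array([0,0,-1]);T=np.c_[np.cross(ty,tz),ty,tz]
    print(round(st['clock'],2),'pos',np.round(st['position'],4),'yaw',np.arctan2(M[1,1],M[0,1]).round(3),'F',np.round(st['contact_force'],1),'j',np.round(st['joints'],2))
    print('shift',(M.T@(np.array([x,y,z])-st['position'])).round(4),'turn',Ro.from_matrix(M.T@T).as_rotvec().round(3))
E
python3 -c "
from h import *
goto(.512,-.091,.40,.96)"
```

```text
1.32 pos [0.3577 0.3041 0.405 ] yaw 0.959 F [ 1.1  0.4 -0.3] j [-0.9   0.16  0.14  2.04 -0.03  0.95  0.21]
shift [-0.3533 -0.2347  0.0048] turn [ 0.001  0.    -0.001]
```

Request:
play_rows:
  rows:
    - [0.06,-0.033,-0.022,0,0,0,0]
    - [0.06,-0.066,-0.044,0,0,0,0]
    - [0.06,-0.099,-0.066,0,0,0,0]
    - [0.06,-0.132,-0.088,0,0,0,0]
    - [0.06,-0.165,-0.11,0,0,0,0]
    - [0.06,-0.198,-0.132,0,0,0,0]
    - [0.06,-0.231,-0.154,0,0,0,0]
    - [0.06,-0.264,-0.176,0,0,0,0]

```text
clock: 1.98
position: [0.473, 0.0085, 0.4052]
orientation: [0.001, 0.301, 0.954, 0.0]
contact_force: [-0.3, 0.7, 0.2]
finger_gap: 0.7
gripper_force: 0.0
```

```bash
python3 -c "
from h import *
goto(.512,-.091,.30,.96)"
```

```text
1.98 pos [0.473  0.0085 0.4052] yaw 0.96 F [-0.3  0.7  0.2] j [-0.46  0.16  0.41  2.04 -0.08  0.95  0.96]
shift [-0.089  -0.0593  0.1052] turn [0.001 0.001 0.   ]
```

Request:
play_rows:
  rows:
    - [0.06,-0.03,-0.02,0,0,0,0]
    - [0.06,-0.06,-0.04,0,0,0,0]
    - [0.06,-0.088,-0.059,0,0,0,0]
    - [0.06,-0.089,-0.059,0.03,0,0,0]
    - [0.06,-0.089,-0.059,0.06,0,0,0]
    - [0.06,-0.089,-0.059,0.09,0,0,0]
    - [0.06,-0.089,-0.059,0.105,0,0,0]
    - [0.06,-0.089,-0.059,0.105,0,0,0]

```text
clock: 2.65
position: [0.5104, -0.0886, 0.2965]
orientation: [-0.003, 0.301, 0.954, -0.001]
contact_force: [0.3, 0.1, 0.0]
finger_gap: 0.703
gripper_force: 0.0
```

```bash
python3 - <<'E'
from h import *
goto(.512,-.091,.248,.96)
a=vision.snapshot('top')['pixels'];b=vision.snapshot('scene')['pixels']
f=lambda i,x,y:cv2.resize(i[y:y+150,x:x+130,::-1],None,fx=3,fy=3,interpolation=cv2.INTER_CUBIC)
cv2.imwrite('pics/c1.png',np.hstack([f(a,200,110),f(b,190,110)]))
E
```

```text
2.65 pos [ 0.5104 -0.0886  0.2965] yaw 0.96 F [0.3 0.1 0. ] j [-0.24  0.41  0.43  2.03 -0.24  0.75  1.29]
shift [-0.0029 -0.0009  0.0485] turn [-0.004 -0.005 -0.   ]
```

View pics/c1.png

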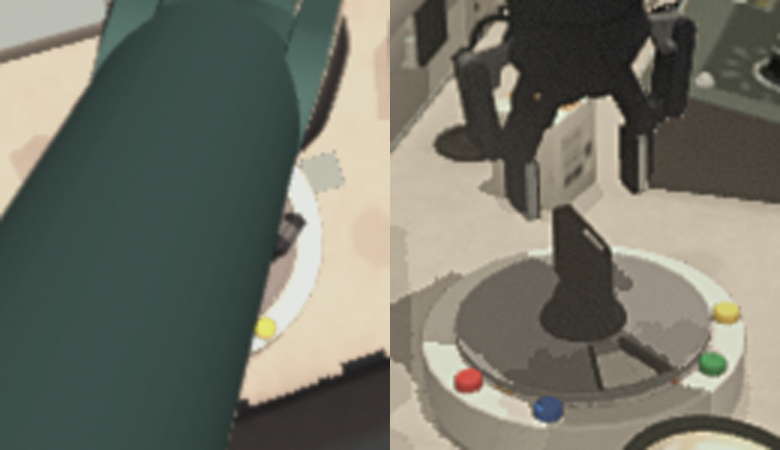

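The scene crop shows the open fingers (about 530,190 and 640,165) straddling the bar (580,240). I'll descend, then grip.

Request:
play_rows:
  rows:
    - [0.06,-0.003,-0.001,0.012,0,0,0]
    - [0.06,-0.003,-0.001,0.024,0,0,0]
    - [0.06,-0.003,-0.001,0.036,0,0,0]
    - [0.06,-0.003,-0.001,0.048,0,0,0]
    - [0.06,-0.003,-0.001,0.048,0,0,0]
    - [0.03,-0.003,-0.001,0.048,0,0,0]
    - [0.02,-0.003,-0.001,0.048,0,0,0]
    - [0.016,-0.003,-0.001,0.048,0,0,0]

```text
clock: 3.42
position: [0.5139, -0.0915, 0.2521]
orientation: [0.0, 0.301, 0.954, 0.0]
contact_force: [1.0, -0.6, 0.6]
finger_gap: 0.287
gripper_force: 0.0
```

Request:
play_rows:
  rows:
    - [0.005,0,0,0,0,0,0]
    - [0.005,0,0,0,0,0,0]
    - [0.005,0,0,0,0,0,0]
    - [0.005,0,0,0,0,0,0]

```text
clock: 3.75
position: [0.5135, -0.0923, 0.2524]
orientation: [0.0, 0.301, 0.954, -0.0]
contact_force: [-3.3, -3.8, 6.5]
finger_gap: 0.155
gripper_force: 59.5
```

```bash
python3 - <<'E'
from h import *
goto(.512,-.091,.248,.96);st=env.read_state();print(st['finger_gap'],st['gripper_force'],st['torque'])
E
```

```text
3.75 pos [ 0.5135 -0.0923  0.2524] yaw 0.959 F [-3.3 -3.8  6.5] j [-0.2   0.49  0.39  2.05 -0.3   0.66  1.34]
shift [0.0019 0.0002 0.0044] turn [-0.     0.001 -0.001]
0.1548483312541603 59.4625586271286 [-0.63563715  0.65705834  0.02898793]
```

Request:
play_rows:
  rows:
    - [0.005,0,0,0,0,0,0.06]
    - [0.005,0,0,0,0,0,0.12]
    - [0.005,0,0,0,0,0,0.18]
    - [0.005,0,0,0,0,0,0.24]
    - [0.005,0,0,0,0,0,0.3]
    - [0.005,0,0,0,0,0,0.36]
    - [0.005,0,0,0,0,0,0.42]
    - [0.005,0,0,0,0,0,0.48]

```text
clock: 4.42
position: [0.5134, -0.0924, 0.2523]
orientation: [0.0, 0.52, 0.854, -0.0]
contact_force: [-4.0, -3.1, 7.2]
finger_gap: 0.156
gripper_force: 59.6
```

Request:
play_rows:
  rows:
    - [0.005,0,0,0,0,0,0.05]
    - [0.005,0,0,0,0,0,0.1]
    - [0.005,0,0,0,0,0,0.15]
    - [0.005,0,0,0,0,0,0.185]
    - [0.005,0,0,0,0,0,0.185]
    - [0.005,0,0,0,0,0,0.185]
    - [0.005,0,0,0,0,0,0.185]

```text
clock: 5.0
position: [0.5133, -0.0924, 0.2523]
orientation: [0.0, 0.596, 0.803, -0.0]
contact_force: [-4.5, -3.5, 7.3]
finger_gap: 0.156
gripper_force: 59.7
```

```bash
python3 - <<'E'
from h import *
goto(.512,-.091,.4,1.865-np.pi/2)
b=vision.snapshot('scene')['pixels']
cv2.imwrite('pics/c2.png',cv2.resize(b[130:280,190:330,::-1],None,fx=4,fy=4,interpolation=cv2.INTER_CUBIC))
E
```

```text
5.0 pos [ 0.5133 -0.0924  0.2523] yaw 0.294 F [-4.5 -3.5  7.3] j [-0.34  0.52  0.56  2.05 -0.43  0.68  0.8 ]
shift [ 0.0016 -0.0008 -0.1477] turn [-0.     0.001 -0.   ]
```

View pics/c2.png

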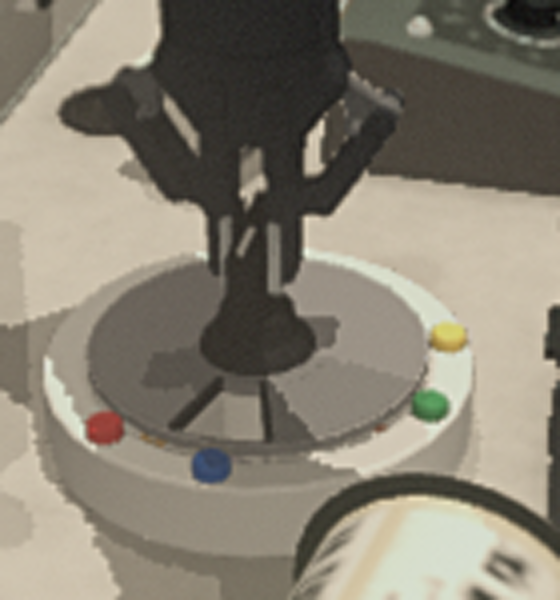

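The scene crop shows the opening's lips at (180,425) and (267,438), with the middle line running to the blue button (211,466). I'll release and rise.

Request:
play_rows:
  rows:
    - [0.03,0,0,0,0,0,0]
    - [0.06,0,0,0,0,0,0]
    - [0.06,0,0,0,0,0,0]
    - [0.06,0,0,0,0,0,0]
    - [0.06,0,0,0,0,0,0]
    - [0.06,0,0,-0.02,0,0,0]
    - [0.06,0,0,-0.05,0,0,0]
    - [0.06,0,0,-0.08,0,0,0]

```text
clock: 5.72
position: [0.5133, -0.0913, 0.3319]
orientation: [-0.001, 0.596, 0.803, -0.001]
contact_force: [0.5, 0.8, 0.7]
finger_gap: 0.699
gripper_force: 0.0
```

```bash
python3 - <<'E'
from h import *
goto(.42,.16,.405,.294)
E
```

```text
5.72 pos [ 0.5133 -0.0913  0.3319] yaw 0.295 F [0.5 0.8 0.7] j [-0.42  0.39  0.65  2.01 -0.32  0.84  0.71]
shift [ 0.2676 -0.0164 -0.073 ] turn [-0.003 -0.     0.001]
```

Request:
play_rows:
  rows:
    - [0.06,0,0,-0.035,0,0,0]
    - [0.06,0,0,-0.07,0,0,0]
    - [0.06,0.035,-0.002,-0.073,0,0,0]
    - [0.06,0.075,-0.004,-0.073,0,0,0]
    - [0.06,0.115,-0.006,-0.073,0,0,0]
    - [0.06,0.15,-0.008,-0.073,0,0,0]
    - [0.06,0.19,-0.011,-0.073,0,0,0]
    - [0.06,0.23,-0.014,-0.073,0,0,0]

```text
clock: 6.38
position: [0.4323, 0.126, 0.405]
orientation: [0.0, 0.596, 0.803, 0.001]
contact_force: [0.9, 0.8, 0.2]
finger_gap: 0.703
gripper_force: 0.0
```

Request:
play_rows:
  rows:
    - [0.06,0.03,0,0,0,0,0]
    - [0.06,0.04,0,0,0,0,0]
    - [0.06,0.04,0,0,0,0,0]
    - [0.06,0.04,0,0,0,0,0]
    - [0.06,0.04,0,0,0,0,0]

```text
clock: 6.8
position: [0.4223, 0.1613, 0.4047]
orientation: [0.0, 0.597, 0.803, -0.0]
contact_force: [-0.2, -1.3, -0.1]
finger_gap: 0.705
gripper_force: 0.0
```

```bash
python3 - <<'E'
from h import *
b=vision.snapshot('top')['pixels']
cv2.imwrite('pics/c3.png',cv2.resize(b[130:250,200:330,::-1],None,fx=5,fy=5,interpolation=cv2.INTER_CUBIC))
E
```

```text
(no output)
```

View pics/c3.png

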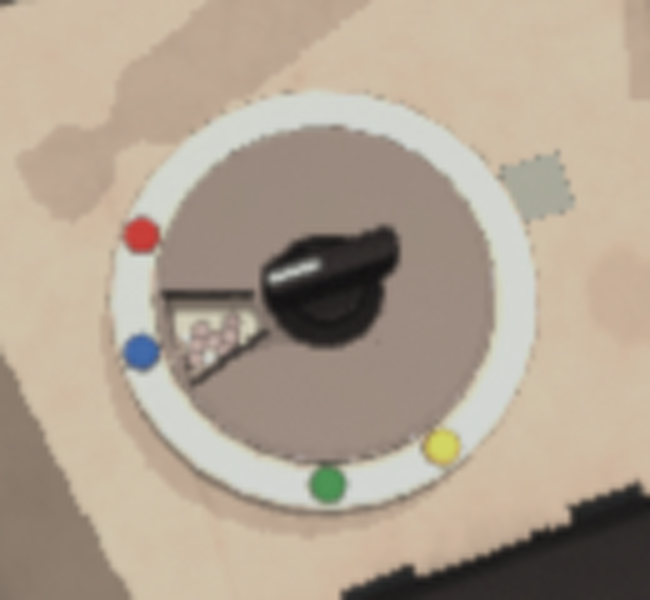

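The opening's outer lip ends are at (165,295) and (192,383). Its middle line points at the blue button (142,352) to within about 1°, and the arm is clear.

```bash
python3 -c "
from h import *
print(ticket.sign_off())"
```

```text
the job is handed in; nothing more can be done
None
```

The dial cover's opening now sits over the blue-marked compartment, aligned to about 1° in the last top picture. The grip is released, the arm is clear, and the job was handed in after about 7 s; no verdict came back.

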